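# Tip a roller out of the tipping fixture with its lever

## Task

Press down the red pad at the long end of the lever with the fingertips, so that its short end raises the heavy steel flap and the brass roller lying on it rolls back into the trough behind. Then let the pad come up again under control, so that the flap does not drop but settles fully down, and move clear. Only press the lever: do not lift it out of its cradle, do not touch the flap, the roller or the frame, and leave the other things on the bench where they are.

Things in the scene. Friction and masses are not known exactly. Their poses are not given: they have to be found in the camera images.
- tipper: Green steel tipping fixture, fixed. Origin on the bench under it, z up, x to its rear (about away from the robot), y along the flap's hinge. In mm: frame x -80 to 115, y -68 to 68, 116 high at the rear, 76 in front. Before it, at x -100, the lever lies along y over a 10 high base plate (x -126 to -74, y -270 to 20) with a rubber stop (40 high, 20 across, y -240) under the pad.
- trough (a point): Where the roller ends: its centre when it rests on the black sloping floor against the rear wall, at (91, 0, 81) mm in the tipper's frame. Between the flap's hinge and the rear wall.
- flap (a joint): Raise angle in rad of the steel flap (2.2 kg, x -119 to 18, y -56 to 56 mm, hinge at x 20, z 85): 0 = fully down, when it slopes down 0.09 rad to its front lip; positive = lip raised, about 0.27 with the pad on its stop. The roller starts to roll back beyond about 0.1.
- flap_tongue (a point): Top of the tongue (30 mm wide) on the flap's front lip that lies over the lever's short end; 78 mm above the bench with the flap down.
- cradle (a point): Seat of the lever's pin between two dark slotted cheeks (slots open at the top, cheeks 96 mm high), at (-100, -95, 80) mm in the tipper's frame.
- lever: Loose dark lever, 0.35 kg, bar 20 x 10 mm, whose cross pin rests in the cradle. Origin on the pin's axis, x along the pin; frame parallel to the tipper's at the start. Short arm 65 mm to +y, under the tongue; long arm 150 mm to -y to the red pad, tilted up 0.31 rad at the start by the flap's weight. Let go, the flap falls and swings it up again.
- lever_pad (a point): Middle of the top face of the red ribbed pad (26 mm wide, 38 mm along the lever, 10 thick). 131 mm above the bench at the start, about 53 when pressed to the rubber stop, on an arc of 150 mm about the pin. Pressing takes 2 to 6 N; at the stop it turns hard: push no harder.
- roller: Brass roller, 32 mm in diameter, 70 mm long, 0.3 kg; origin at its centre, own y along its axis. At the start it lies across the flap against the lip, centre near x -69, z 98 mm in the tipper's frame.
- collar_grey: Bystander: grey steel flange collar, 50 mm in diameter, 22 mm high, to the right of the fixture; origin under its centre.
- collar_brown: Bystander: brownish steel flange collar, 64 mm in diameter, 22 mm high, right of the fixture; origin under its centre.
- collar_rusty: Bystander: slim brownish flange collar, 32 mm in diameter, 22 mm high, between the lever and the robot; origin under its centre.
Things that resemble listed ones, but are neither listed nor needed, are in the scene too. There is more than one size of the roller; the job needs the larger.

How it is judged:
By the outcome, as a careful person would: the job done as asked, in the order asked, and still so for the second after the job is handed in, with the robot touching nothing.
It also fails if it takes over 48 s, if anything falls off the work surface, if the arm or the gripper's body presses on something with over 40 N, if the wrist force passes 120 N, or if a joint passes its speed limit or range.

## Robot

A 7-joint arm with a two-finger parallel gripper is mounted at the origin on the work surface; the furniture and walls round the work are solid. World frame = base frame: x ahead of the robot, y to its left, z up, the work surface at z = 0. Lengths are in m, angles in rad, forces in N, time in s.
With the tool pointing down it reaches from about 0.4 to 0.875 m from the base axis. Payload 19.3 kg.
Tool frame: the origin (TCP) lies at the very end of the fingers, on their centre line; the grasp point (between the pads) lies 19 mm behind it (bot.pinch_z is the distance from the TCP to the grasp point, in m); y points along the fingers, x is the direction in which the jaws open and shut, and the axes are right-handed (so a half turn about y gives the same grasp; the last joint's range is limited). The gripper opens to 85 mm and grips with 20 to 120 N. Pads are 22 mm wide; open, the fingers measure 114 mm over their backs; the gripper's body (76 mm by 85 mm) begins 54 mm behind the grasp point. The pads swing forward as they close: fully open they stand 13 mm farther back than shut.
Start: joints at [-1.278, 0.521, -0.036, 1.599, 0.021, 1.021, -0.113], TCP at [0.222, 0.584, 0.231] pointing down, gripper open.
Joint ranges: [-2.91, 2.91], [-0.3, 2.13], [-1.5, 1.42], [0.17, 2.43], [-1.26, 4.41], [0.16, 1.93], [-2.52, 2.52]. Speed limits (rad/s): [1.89, 1.89, 2.39, 2.39, 3.01, 3.01, 3.01].

## Interface

Orientations are given as [roll, pitch, yaw] about the fixed x, y, z axes, in that order (R = Rz(yaw) Ry(pitch) Rx(roll)).
In Python, from workcell import bot gives the robot as it stands. The module is installed in compiled form; this text tells all that it offers.
- The arm moves only by the tool arm_command, never from a script. Its argument "moves" is a list of rows, each an object of numbers: "rx", "ry", "rz": the turn, a rotation vector about the tool's x, y, z in rad; "x", "y", "z": the shift along the tool's x, y, z in cm; "gripper": the opening, from -1 (shut) to 1 (fully open). In form: [{"rx": .., "ry": .., "rz": .., "x": .., "y": .., "z": .., "gripper": ..}, ...]. A call has 1 to 5 rows; each row is the pose to reach, as a shift and turn from the pose commanded when the call began, along the tool's axes at that moment; what a row does not reach only later rows make up. A row lasts 1/12 s, in which the tool goes at most 41.7 mm and 7.16 degrees, less where a joint would pass 70% of its speed; a pose out of reach is approached as far as the arm can. A call with a gripper value outside its range is refused whole. The fingers move at their own pace and stop on an object; "squeeze" is the grip in N (left out, the last holds). Time passes only in rows, so rows that repeat a pose let the fingers close. It gives the time, the measured TCP pose, the force and the opening at its end, in the units of the state.
- bot.observe(): the state, without advancing time (a new reading comes with each control period).
- bot.grab_frame(name): name is "scene" or "side" or "wrist"; returns (picture, depth): 420x560x3 uint8, red, green, blue; 420x560 float32, m along the optical axis (not along the pixel's ray), 0 where there is no reading.
- bot.camera_model(name): a dict with "vfov" (degrees; the focal length in pixels is half the picture's height over the tangent of half this angle, whatever the lens; pixels are square), "cx", "cy" (the principal point, pixels), "extrinsics" (4x4, takes a point from camera to world coordinates); the wrist camera has in their place "mount" (4x4, takes a point from camera to tool coordinates, whose origin is the TCP and whose axes are the tool frame's). Camera axes: x right, y down, z forward; pixel columns grow to the right and rows downward; lengths in m; the calibration is good to about 2 mm. A picture is of the moment at which its call begins: read the wrist's pose just before it. camera_model takes no time and is no camera call.
- bot.job_done(): hands the job in, once; it reports no verdict.
Trained networks look in the newest picture that a camera, given by its name, has taken for a name from the list of things; names that differ only in an ending like _2 or _b are one class to them, and where a whole thing is asked for, a point or a joint stands for the part that bears it (a point fixed in the world has none). Each returns a list of dicts, best first, with "p" (0 to 1); they miss things now and then, are a little off and sometimes report something else, mostly with a low value. They report only what shows in the picture. A call takes as long as a camera call. They do not tell look-alikes from the thing itself.
- bot.spot_in(name, camera): "box" ([left, top, right, bottom] in pixels, round what is visible of it).
- bot.masks_of(name, camera): "mask" (420x560 bool, what is visible of it) and "box" ([left, top, right, bottom] in pixels, round what is visible of it).
The state is a dict: "clock": time; "qpos": joint angles; "qd": joint speeds; "joint_efforts": joint torques, N m; "position": TCP position; "tool_rot": TCP orientation; "force": force on the tool from outside, world axes, zero at the start; "moment": the same for the moment, N m; "grip_width": finger opening in m.
Only numpy, scipy, OpenCV 4.12 (cv2) and the standard library are available. Lean on these libraries where they do the work, as an engineer would, in place of code of your own. Each camera call takes 0.05 s, during which the arm holds its last target.

## Working session

There is one attempt and no reset: what is moved stays moved. The work goes in short steps, Python scripts to look and compute and a tool call to move; the robot and the scene stay as the last step left them, time stands still between calls to the robot, and variables do not carry over. Pictures are saved under pics/ and viewed, and the job is handed in when it is done.

Besides the shell and the picture viewer there is one more tool, called after "Request:" by a JSON object that holds its "op" and its "data". arm_command: Moves the arm, as the interface text tells. Its arguments: {"type":"object","properties":{"moves":{"type":"array"},"squeeze":{"type":"number"}},"required":["moves"]}

```bash
mkdir -p pics
cat > h.py <<'E'
import numpy as np,cv2
from workcell import bot
from scipy.spatial.transform import Rotation as R
def grab(n,save=None):
    s=bot.observe(); im,d=bot.grab_frame(n)
    if save: cv2.imwrite('pics/'+save,im[:,:,::-1])
    return s,im,d
def ext(n,s):
    c=bot.camera_model(n)
    if n!='wrist': return c,np.array(c['extrinsics'])
    T=np.eye(4);T[:3,:3]=R.from_euler('xyz',s['tool_rot']).as_matrix();T[:3,3]=s['position']
    return c,T@np.array(c['mount'])
def cloud(n,d,s):
    c,T=ext(n,s);f=210/np.tan(np.radians(c['vfov'])/2)
    v,u=np.mgrid[:420,:560]
    P=np.stack([(u-c['cx'])/f*d,(v-c['cy'])/f*d,d],-1)
    W=P@T[:3,:3].T+T[:3,3]; W[d==0]=np.nan
    return W
E
python3 - <<'E'
from h import *
print(bot.observe())
for n in ['scene','side','wrist']:
    s,im,d=grab(n,n+'0.png'); np.savez('/tmp/%s0.npz'%n,d=d,im=im)
    W=cloud(n,d,s); print(n,bot.camera_model(n))
    for t in ['lever_pad','tipper','roller','lever','cradle','flap_tongue']:
        try:
            for r in bot.masks_of(t,n)[:3]:
                m=r['mask'];print(t,round(r['p'],2),r['box'],np.nanmedian(W[m],0).round(3))
        except Exception as e: print(t,e)
print(bot.observe()['clock'])
E
```

```text
{'clock': 0.0, 'qpos': array([-1.27818061,  0.52199641, -0.03633171,  1.59997675,  0.02115722,
        1.02111791, -0.1127834 ]), 'qd': array([ 0.00065087, -0.00102615,  0.00149066, -0.00028366,  0.00061881,
       -0.00104763,  0.00015438]), 'joint_efforts': array([-7.78228932e-04, -9.27104473e+01,  1.97934307e+00, -3.69928336e+01,
        1.77285634e-02,  8.33258528e-03,  3.73553007e-05]), 'position': array([0.22172116, 0.58399747, 0.23074784]), 'tool_rot': array([-1.57083756e+00,  1.11482814e-03,  1.20796802e+00]), 'force': array([-0.59488007,  0.23540196, -0.2138645 ]), 'moment': array([0.02392908, 0.00126552, 0.00023861]), 'grip_width': 0.0855968772971611}
scene {'vfov': 49.792697536671234, 'cx': 283.21633098651506, 'cy': 208.96889497185455, 'extrinsics': array([[-0.80164141, -0.44530178,  0.39884505,  0.18392555],
       [-0.59765724,  0.61183345, -0.51813672,  0.25078789],
       [-0.01329954, -0.65373248, -0.75660886,  0.74801407],
       [ 0.        ,  0.        ,  0.        ,  1.        ]])}
lever_pad 0.84 [286.4, 155.0, 351.6, 238.6] [ 0.494 -0.259  0.099]
tipper 0.81 [152
[... 847 characters left out ...]
7 ]
roller 0.81 [254.3, 181.9, 280.9, 210.0] [ 0.513 -0.117  0.105]
roller 0.63 [232.2, 275.9, 255.3, 294.4] [ 0.392 -0.273  0.018]
lever 0.65 [255.4, 216.8, 319.7, 254.5] [ 0.495 -0.283  0.11 ]
cradle 0.82 [240.3, 160.1, 351.1, 290.9] [ 0.585 -0.158  0.07 ]
wrist {'vfov': 67.49834108204223, 'cx': 283.73035905680536, 'cy': 214.26807276952852, 'mount': array([[ 9.99999820e-01,  1.23176457e-04,  5.87206453e-04,
        -7.29815671e-04],
       [-5.16528616e-04, -3.21194762e-01,  9.47013019e-01,
        -1.43171468e-01],
       [ 3.05257346e-04, -9.47013152e-01, -3.21194640e-01,
         8.27406051e-02],
       [ 0.00000000e+00,  0.00000000e+00,  0.00000000e+00,
         1.00000000e+00]])}
1.05
```

View images.

Run:
```python
import cv2,numpy as np
a=cv2.imread('pics/scene0.png')[120:330,120:420];b=cv2.imread('pics/side0.png')[130:340,160:460]
cv2.imwrite('pics/c0.png',np.vstack([cv2.resize(a,None,fx=1.42,fy=1.42),cv2.resize(b,None,fx=1.42,fy=1.42)]))
```

```text
(no output)
```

View pics/scene0.png

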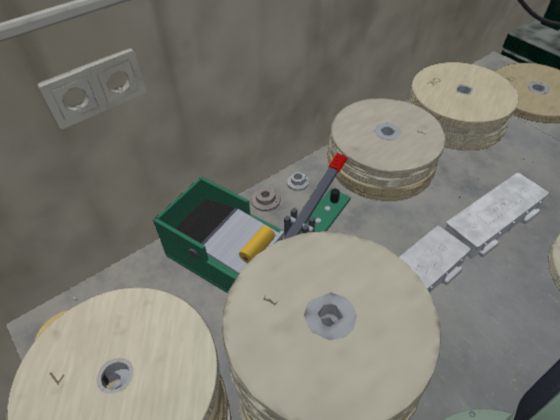

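View pics/side0.png

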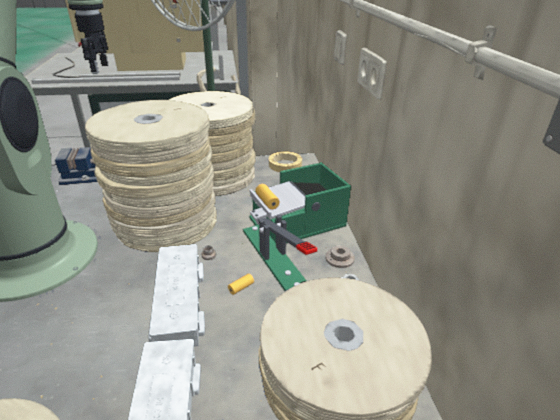

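View pics/c0.png

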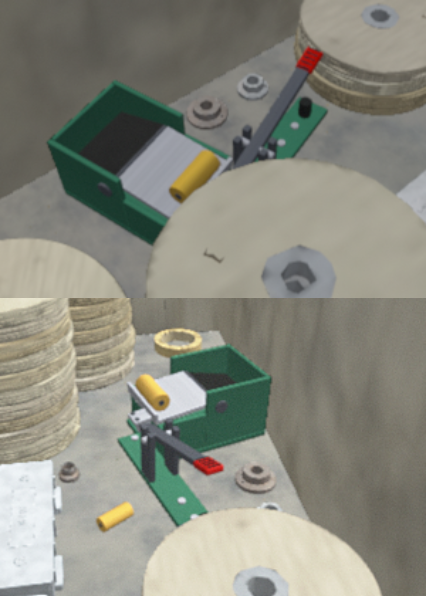

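Scene picture: red pad at about (339,161), lever running to (290,230), brass roller on the flap at (257,244). In the side view the pad is at (307,248), the flap roller at (267,195), and the smaller loose look-alike roller on the bench at (242,284). There is only one red pad. Tall plate stacks stand on both sides, so I'll map those next.

Run:
```python
from h import *
C=[]
for n in ['scene','side']:
    z=np.load(f'/tmp/{n}0.npz');im=z['im'].astype(int);W=cloud(n,z['d'],None);C.append(W.reshape(-1,3))
    r=(im[...,0]>120)&(im[...,1]<70)&(im[...,2]<70)&(np.nan_to_num(W[...,0])>.3)
    k=cv2.connectedComponentsWithStats(r.astype(np.uint8))
    for i,st in enumerate(k[2][1:],1):
        if st[4]>20:
            P=W[k[1]==i];print(n,'red',st,np.nanmedian(P,0).round(4),np.nanmin(P,0).round(3),np.nanmax(P,0).round(3))
    g=(im[...,1]>im[...,0]+30)&(im[...,1]>im[...,2]+10)&(np.nan_to_num(W[...,0])>.35)&(np.abs(np.nan_to_num(W[...,1]))<.45)
    P=W[g];print('green',len(P),np.nanmin(P,0),np.nanmax(P,0))
    for lo,hi,l in [(.005,.02,'base'),(.108,.125,'rear'),]:
        Q=P[(P[:,2]>lo)&(P[:,2]<hi)][:,:2]
        if len(Q)>20: print(l,len(Q),cv2.minAreaRect((Q*1000).astype(np.float32)))
P=np.vstack(C);P=P[np.isfinite(P).all(1)]
P=P[(P[:,0]>0.1)&(P[:,0]<0.95)&(P[:,1]>-.7)&(P[:,1]<.5)&(P[:,2]<.6)]
g=np.full((43,60),np.nan)
ix=((P[:,0]-.1)/.02).astype(int);iy=((P[:,1]+.7)/.02).astype(int)
h=np.full((43,60),-1.)
np.maximum.at(h,(ix,iy),P[:,2])
print('cols y from -.7 step .02, rows x')
for i in range(0,43):
    print('%.2f'%(.1+.02*i),' '.join('%2d'%round(100*v) if v>=-.5 else ' .' for v in h[i][:50]))
```

```text
scene red [329 153  18  18 159] [ 0.4977 -0.3372  0.1294] [ 0.486 -0.354  0.122] [ 0.511 -0.321  0.136]
green 2937 [ 0.46713043 -0.36893589  0.00236892] [ 0.70151787 -0.02219584  0.1179538 ]
base 982 ((541.3685913085938, -174.81658935546875), (404.9438781738281, 136.1304168701172), 63.82051086425781)
rear 707 ((639.550537109375, -91.97866821289062), (118.12094116210938, 135.38653564453125), 3.081326961517334)
side red [297 242  20  12 156] [ 0.4975 -0.3468  0.1298] [ 0.488 -0.359  0.121] [ 0.512 -0.321  0.135]
green 4289 [ 0.46118592 -0.33179666  0.00127072] [ 0.70462042 -0.02315871  0.11758349]
base 1420 ((530.2896728515625, -153.3069305419922), (286.4049072265625, 222.35806274414062), 38.98686218261719)
rear 440 ((623.1795043945312, -160.10899353027344), (303.63275146484375, 152.25726318359375), 73.9316177368164)
cols y from -.7 step .02, rows x
0.10  0  0  0  0  0  0  0  0  0  0  0  0  0  0  0  0  0  0  0  0  0  0  0  0  0  0  0  0  0  0  1  1  1  1  2  2  1 49 49 49  0  0  0  0  0  0  0  0  0  0
0.12  0  0  0  0  4  5  5  2  1  0  0  0  0  0  0  0  0  0  0  0  0  0  0  0  0  0  0
[... 5725 characters left out ...]
.  .  .  .  .  .  .  .  .  .  .  .  .  .  .  .  .  .  .  .  . 45 45 45 45 45 -15
0.88  .  .  .  .  .  .  .  .  .  .  .  .  .  .  .  .  .  .  .  .  .  .  .  .  .  .  .  .  .  .  .  .  .  .  .  .  .  .  .  .  .  .  .  .  .  .  .  . 45 45
0.90  .  .  .  .  .  .  .  .  .  .  .  .  .  .  .  .  .  .  .  .  .  .  .  .  .  .  .  .  .  .  .  .  .  .  .  .  .  .  .  .  .  .  .  .  .  .  .  .  .  .
0.92  .  .  .  .  .  .  .  .  .  .  .  .  .  .  .  .  .  .  .  .  .  .  .  .  .  .  .  .  .  .  .  .  .  .  .  .  .  .  .  .  .  .  .  .  .  .  .  .  .  .
0.94  .  .  .  .  .  .  .  .  .  .  .  .  .  .  .  .  .  .  .  .  .  .  .  .  .  .  .  .  .  .  .  .  .  .  .  .  .  .  .  .  .  .  .  .  .  .  .  .  .  .
```

The fixture fits at about (0.583, -0.095) with yaw 0.054. That predicts the pad at (0.496, -0.336, 0.131), and the cameras measured (0.498, -0.34, 0.130), so they agree. I'll lift clear of the 0.27 m stacks first.

```bash
cat >> h.py <<'E'
def to(p,yaw=None,roll=-np.pi/2):
    s=bot.observe();M=R.from_euler('xyz',s['tool_rot'])
    d=M.inv().apply(np.array(p)-s['position'])*100
    rv=np.zeros(3)
    if yaw is not None: rv=(M.inv()*R.from_euler('xyz',[roll,0,yaw])).as_rotvec()
    print('t',s['clock'],'pos',s['position'].round(4),'rot',s['tool_rot'].round(3),'F',s['force'].round(2),'shift cm',d.round(2),'rv',rv.round(3))
E
python3 -c "
from h import *
to([.222,.584,.41],.9);to([.55,.15,.42],.5)"
```

```text
t 1.05 pos [0.2218 0.5843 0.2313] rot [-1.571  0.     1.208] F [-0.25 -0.13 -0.26] shift cm [ -0.02 -17.87  -0.03] rv [ 0.     0.308 -0.   ]
t 1.05 pos [0.2218 0.5843 0.2313] rot [-1.571  0.     1.208] F [-0.25 -0.13 -0.26] shift cm [-28.96 -18.87 -46.1 ] rv [ 0.     0.708 -0.   ]
```

Request:
{"op": "arm_command", "data": {"moves": [{"y":-4,"gripper":-1},{"y":-8,"gripper":-1},{"y":-12,"gripper":-1},{"y":-16,"gripper":-1},{"y":-18,"gripper":-1}]}}

```text
invalid input at $.moves[0]: expected keys rx, ry, rz, x, y, z, gripper
```

```bash
python3 -c "
from h import *
to([.55,.15,.42],.5)"
```

```text
t 1.05 pos [0.2218 0.5843 0.2313] rot [-1.571  0.     1.208] F [-0.25 -0.13 -0.26] shift cm [-28.96 -18.87 -46.1 ] rv [ 0.     0.708 -0.   ]
```

Request:
{"op": "arm_command", "data": {"moves": [{"rx":0,"ry":0,"rz":0,"x":0,"y":-4,"z":0,"gripper":-1},{"rx":0,"ry":0,"rz":0,"x":0,"y":-8,"z":0,"gripper":-1},{"rx":0,"ry":0,"rz":0,"x":0,"y":-12,"z":0,"gripper":-1},{"rx":0,"ry":0,"rz":0,"x":0,"y":-16,"z":0,"gripper":-1},{"rx":0,"ry":0,"rz":0,"x":0,"y":-18,"z":0,"gripper":-1}]}}

```text
clock: 1.47
position: [0.2221, 0.5848, 0.4165]
tool_rot: [-1.57, -0.005, 1.208]
force: [-0.4, 0.3, -0.5]
grip_width: 0.0253
```

```bash
python3 -c "
from h import *
to([.55,.15,.42],.5)"
```

```text
t 1.4667 pos [0.2221 0.5848 0.4165] rot [-1.57  -0.005  1.208] F [-0.41  0.28 -0.51] shift cm [-29.    -0.52 -46.1 ] rv [-0.002  0.708  0.005]
```

Request:
{"op": "arm_command", "data": {"moves": [{"rx":0,"ry":0.1,"rz":0,"x":-2.2,"y":0,"z":-3.5,"gripper":-1},{"rx":0,"ry":0.2,"rz":0,"x":-4.4,"y":0,"z":-7,"gripper":-1},{"rx":0,"ry":0.3,"rz":0,"x":-6.6,"y":0,"z":-10.5,"gripper":-1},{"rx":0,"ry":0.4,"rz":0,"x":-8.8,"y":0,"z":-14,"gripper":-1},{"rx":0,"ry":0.5,"rz":0,"x":-11,"y":0,"z":-17.5,"gripper":-1}]}}

```text
clock: 1.88
position: [0.3472, 0.4175, 0.4115]
tool_rot: [-1.57, -0.0, 0.703]
force: [1.0, 0.8, -0.1]
grip_width: 0.0002
```

```bash
python3 -c "
from h import *
to([.55,.15,.42],.3)"
```

```text
t 1.8833 pos [0.3472 0.4175 0.4115] rot [-1.57  -0.     0.703] F [ 0.97  0.76 -0.09] shift cm [ -1.83  -0.86 -33.52] rv [-0.     0.403  0.   ]
```

Tracking is good. I'll continue in the tool axes.

Request:
{"op": "arm_command", "data": {"moves": [{"rx":0,"ry":0.1,"rz":0,"x":-0.2,"y":-0.2,"z":-4,"gripper":-1},{"rx":0,"ry":0.2,"rz":0,"x":-0.4,"y":-0.4,"z":-8,"gripper":-1},{"rx":0,"ry":0.3,"rz":0,"x":-0.6,"y":-0.6,"z":-12,"gripper":-1},{"rx":0,"ry":0.4,"rz":0,"x":-0.8,"y":-0.8,"z":-16,"gripper":-1},{"rx":0,"ry":0.4,"rz":0,"x":-1,"y":-0.8,"z":-20,"gripper":-1}]}}

```text
clock: 2.3
position: [0.4697, 0.2592, 0.42]
tool_rot: [-1.57, -0.001, 0.301]
force: [0.6, 1.4, 0.3]
grip_width: 0.0002
```

```bash
python3 -c "
from h import *
to([.55,.15,.42],.054);to([.53,-.2,.4],.054)"
```

```text
t 2.3 pos [0.4697 0.2592 0.42  ] rot [-1.57e+00 -1.00e-03  3.01e-01] F [0.59 1.37 0.28] shift cm [  4.43  -0.   -12.81] rv [-0.001  0.247  0.001]
t 2.3 pos [0.4697 0.2592 0.42  ] rot [-1.57e+00 -1.00e-03  3.01e-01] F [0.59 1.37 0.28] shift cm [ -7.86   1.97 -45.64] rv [-0.001  0.247  0.001]
```

Request:
{"op": "arm_command", "data": {"moves": [{"rx":0,"ry":0.1,"rz":0,"x":0.5,"y":0,"z":-4,"gripper":-1},{"rx":0,"ry":0.2,"rz":0,"x":0.5,"y":0,"z":-8,"gripper":-1},{"rx":0,"ry":0.25,"rz":0,"x":0,"y":0,"z":-12,"gripper":-1},{"rx":0,"ry":0.25,"rz":0,"x":-0.5,"y":0,"z":-16,"gripper":-1},{"rx":0,"ry":0.25,"rz":0,"x":-1.5,"y":0,"z":-20,"gripper":-1}]}}

```text
clock: 2.72
position: [0.5155, 0.064, 0.4193]
tool_rot: [-1.571, -0.0, 0.058]
force: [0.7, -0.3, -0.5]
grip_width: -0.0003
```

```bash
python3 -c "
from h import *
to([.52,-.2,.4],.054)"
```

```text
t 2.7167 pos [0.5155 0.064  0.4193] rot [-1.571 -0.     0.058] F [ 0.73 -0.34 -0.45] shift cm [ -1.07   1.93 -26.39] rv [0.    0.004 0.   ]
```

Request:
{"op": "arm_command", "data": {"moves": [{"rx":0,"ry":0,"rz":0,"x":-0.2,"y":0,"z":-4,"gripper":-1},{"rx":0,"ry":0,"rz":0,"x":-0.4,"y":0,"z":-8,"gripper":-1},{"rx":0,"ry":0,"rz":0,"x":-0.6,"y":0.5,"z":-12,"gripper":-1},{"rx":0,"ry":0,"rz":0,"x":-0.8,"y":1,"z":-16,"gripper":-1},{"rx":0,"ry":0,"rz":0,"x":-1,"y":2,"z":-20,"gripper":-1}]}}

```text
clock: 3.13
position: [0.5166, -0.1365, 0.4]
tool_rot: [-1.571, -0.002, 0.058]
force: [2.4, 1.0, 1.1]
grip_width: 0.0
```

```bash
python3 -c "
from h import *
to([.497,-.338,.28],.054)"
```

```text
t 3.1333 pos [ 0.5166 -0.1365  0.4   ] rot [-1.571 -0.002  0.058] F [2.4  1.05 1.09] shift cm [ -3.16  12.   -20.01] rv [-0.     0.004  0.002]
```

Request:
{"op": "arm_command", "data": {"moves": [{"rx":0,"ry":0,"rz":0,"x":-0.7,"y":1.3,"z":-3.5,"gripper":-1},{"rx":0,"ry":0,"rz":0,"x":-1.3,"y":2.7,"z":-7,"gripper":-1},{"rx":0,"ry":0,"rz":0,"x":-2,"y":4,"z":-10.5,"gripper":-1},{"rx":0,"ry":0,"rz":0,"x":-2.7,"y":5.5,"z":-14,"gripper":-1},{"rx":0,"ry":0,"rz":0,"x":-3,"y":7.5,"z":-17,"gripper":-1}]}}

```text
clock: 3.55
position: [0.4958, -0.3087, 0.3245]
tool_rot: [-1.572, -0.001, 0.057]
force: [0.1, 0.2, -0.1]
grip_width: -0.0001
```

```bash
python3 -c "
from h import *
to([.497,-.338,.23],.054)"
```

```text
t 3.55 pos [ 0.4958 -0.3087  0.3245] rot [-1.572e+00 -1.000e-03  5.700e-02] F [ 0.14  0.22 -0.08] shift cm [-0.06  9.46 -2.93] rv [0.001 0.003 0.001]
```

Request:
{"op": "arm_command", "data": {"moves": [{"rx":0,"ry":0,"rz":0,"x":0,"y":3,"z":-1,"gripper":-1},{"rx":0,"ry":0,"rz":0,"x":0,"y":6,"z":-2,"gripper":-1},{"rx":0,"ry":0,"rz":0,"x":0,"y":9,"z":-2.8,"gripper":-1},{"rx":0,"ry":0,"rz":0,"x":0,"y":10,"z":-2.8,"gripper":-1},{"rx":0,"ry":0,"rz":0,"x":0,"y":10,"z":-2.8,"gripper":-1}]}}

```text
clock: 3.97
position: [0.4974, -0.3333, 0.2223]
tool_rot: [-1.569, 0.003, 0.057]
force: [-0.9, 0.7, 0.7]
grip_width: 0.0
```

```bash
cat > look.py <<'E'
import sys
from h import *
t=sys.argv[1]; I=[]
for n in sys.argv[2:]:
    s,im,d=grab(n); I.append(im); W=cloud(n,d,s)
    i=im.astype(int); r=(i[...,0]>120)&(i[...,1]<70)&(i[...,2]<70)&(np.nan_to_num(W[...,0])>.3)
    if r.sum(): v,u=np.where(r);print(n,'red',r.sum(),[u.min(),v.min(),u.max(),v.max()],np.nanmedian(W[r],0).round(4),np.nanmin(W[r],0).round(3),np.nanmax(W[r],0).round(3))
    if n!='wrist':
        for q in bot.masks_of('roller',n)[:2]: print(n,'roller',round(q['p'],2),q['box'],np.nanmedian(W[q['mask']],0).round(3))
    if n=='scene': I[-1]=im[120:330,120:400]
    if n=='side': I[-1]=im[120:330,180:460]
    I[-1]=cv2.resize(I[-1],(400,300))
cv2.imwrite('pics/%s.png'%t,np.hstack(I)[:,:,::-1])
E
python3 look.py a1 wrist side;python3 -c "
from h import *
to([.497,-.338,.14],.054)"
```

```text
wrist red 1227 [np.int64(273), np.int64(200), np.int64(304), np.int64(245)] [ 0.5008 -0.3374  0.1305] [ 0.488 -0.356  0.01 ] [ 0.522 -0.32   0.138]
side red 162 [np.int64(296), np.int64(242), np.int64(316), np.int64(253)] [ 0.4969 -0.3464  0.1294] [ 0.488 -0.359  0.115] [ 0.511 -0.317  0.136]
side roller 0.87 [255.0, 183.7, 279.4, 209.3] [ 0.513 -0.119  0.106]
side roller 0.85 [230.0, 272.6, 256.7, 297.1] [ 0.395 -0.271  0.017]
t 4.1167 pos [ 0.4991 -0.3337  0.2261] rot [-1.572 -0.002  0.059] F [-0.28  1.07  0.27] shift cm [-0.25  8.61 -0.41] rv [0.001 0.005 0.002]
```

View pics/a1.png

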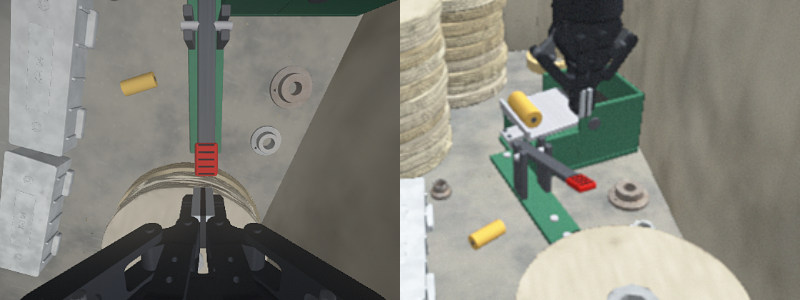

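Wrist view: the pad is at (206,160) in the crop, in line with the shut fingertips at (203,190). The side view shows the roller still on the flap. The pad measures x≈0.499, y≈-0.338, z 0.130. I'm descending to just above it.

Request:
{"op": "arm_command", "data": {"moves": [{"rx":0,"ry":0,"rz":0,"x":0,"y":3,"z":-0.2,"gripper":-1},{"rx":0,"ry":0,"rz":0,"x":0,"y":5.5,"z":-0.5,"gripper":-1},{"rx":0,"ry":0,"rz":0,"x":0,"y":7,"z":-0.5,"gripper":-1},{"rx":0,"ry":0,"rz":0,"x":0,"y":7.7,"z":-0.5,"gripper":-1},{"rx":0,"ry":0,"rz":0,"x":0,"y":8,"z":-0.5,"gripper":-1}]}}

```text
clock: 4.53
position: [0.4991, -0.3386, 0.1449]
tool_rot: [-1.571, -0.001, 0.059]
force: [-0.3, 0.6, 0.2]
grip_width: -0.0005
```

```bash
python3 look.py a2 wrist side;python3 -c "
from h import *
to([.499,-.338,.13],.054)"
```

```text
wrist red 1315 [np.int64(265), np.int64(229), np.int64(309), np.int64(273)] [ 0.5011 -0.3298  0.1281] [ 0.488 -0.344  0.122] [ 0.514 -0.32   0.133]
side red 160 [np.int64(296), np.int64(243), np.int64(316), np.int64(253)] [ 0.4961 -0.3461  0.1297] [ 0.487 -0.359  0.116] [ 0.512 -0.318  0.135]
side roller 0.88 [230.5, 273.4, 255.2, 296.1] [ 0.394 -0.272  0.018]
side roller 0.85 [252.1, 180.4, 278.4, 210.8] [ 0.511 -0.111  0.106]
t 4.6833 pos [ 0.4993 -0.3391  0.1457] rot [-1.572 -0.002  0.058] F [ 0.3  -0.75  0.89] shift cm [-0.02  1.57  0.11] rv [0.001 0.004 0.002]
```

View pics/a2.png

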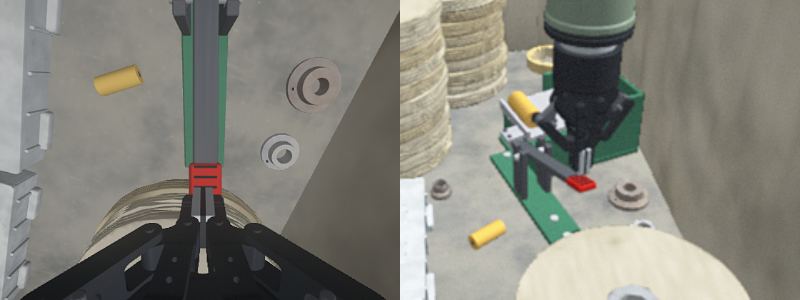

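The fingertips are centred just above the pad. I'm pressing slowly and watching the force.

Request:
{"op": "arm_command", "data": {"moves": [{"rx":0,"ry":0,"rz":0,"x":0,"y":0.3,"z":0,"gripper":-1},{"rx":0,"ry":0,"rz":0,"x":0,"y":0.6,"z":0,"gripper":-1},{"rx":0,"ry":0,"rz":0,"x":0,"y":0.9,"z":0,"gripper":-1},{"rx":0,"ry":0,"rz":0,"x":0,"y":1.1,"z":0,"gripper":-1},{"rx":0,"ry":0,"rz":0,"x":0,"y":1.3,"z":0,"gripper":-1}]}}

```text
clock: 5.1
position: [0.4987, -0.3391, 0.1313]
tool_rot: [-1.571, -0.0, 0.058]
force: [0.3, -1.1, 4.3]
grip_width: -0.0001
```

Request:
{"op": "arm_command", "data": {"moves": [{"rx":0,"ry":0,"rz":0,"x":0,"y":0.2,"z":0,"gripper":-1},{"rx":0,"ry":0,"rz":0,"x":0,"y":0.4,"z":0,"gripper":-1},{"rx":0,"ry":0,"rz":0,"x":0,"y":0.6,"z":0,"gripper":-1},{"rx":0,"ry":0,"rz":0,"x":0,"y":0.8,"z":0,"gripper":-1},{"rx":0,"ry":0,"rz":0,"x":0,"y":1.0,"z":0,"gripper":-1}]}}

```text
clock: 5.52
position: [0.4987, -0.339, 0.1212]
tool_rot: [-1.571, -0.0, 0.058]
force: [0.7, -1.9, 4.4]
grip_width: 0.0001
```

Contact at 4.4 N, within the expected 2–6 N. Continuing, with a slight follow along the arc.

Request:
{"op": "arm_command", "data": {"moves": [{"rx":0,"ry":0,"rz":0,"x":0,"y":0.25,"z":-0.05,"gripper":-1},{"rx":0,"ry":0,"rz":0,"x":0,"y":0.5,"z":-0.1,"gripper":-1},{"rx":0,"ry":0,"rz":0,"x":0,"y":0.75,"z":-0.15,"gripper":-1},{"rx":0,"ry":0,"rz":0,"x":0,"y":1.0,"z":-0.2,"gripper":-1},{"rx":0,"ry":0,"rz":0,"x":0,"y":1.25,"z":-0.25,"gripper":-1}]}}

```text
clock: 5.93
position: [0.4989, -0.3414, 0.1085]
tool_rot: [-1.571, -0.0, 0.058]
force: [1.2, -0.8, 4.8]
grip_width: -0.0
```

Request:
{"op": "arm_command", "data": {"moves": [{"rx":0,"ry":0,"rz":0,"x":0,"y":0.25,"z":-0.05,"gripper":-1},{"rx":0,"ry":0,"rz":0,"x":0,"y":0.5,"z":-0.1,"gripper":-1},{"rx":0,"ry":0,"rz":0,"x":0,"y":0.75,"z":-0.12,"gripper":-1},{"rx":0,"ry":0,"rz":0,"x":0,"y":1.0,"z":-0.15,"gripper":-1},{"rx":0,"ry":0,"rz":0,"x":0,"y":1.25,"z":-0.2,"gripper":-1}]}}

```text
clock: 6.35
position: [0.4988, -0.3435, 0.0961]
tool_rot: [-1.571, 0.0, 0.058]
force: [0.6, -1.4, 4.8]
grip_width: -0.0002
```

```bash
python3 look.py a3 scene side
```

```text
scene red 44 [np.int64(329), np.int64(170), np.int64(342), np.int64(178)] [ 0.4976 -0.3337  0.0947] [ 0.486 -0.344  0.09 ] [ 0.51  -0.326  0.098]
scene roller 0.88 [236.7, 221.4, 272.4, 258.9] [ 0.512 -0.095  0.119]
side red 118 [np.int64(297), np.int64(260), np.int64(317), np.int64(273)] [ 0.496  -0.3597  0.0938] [ 0.488 -0.367  0.085] [ 0.512 -0.324  0.098]
side roller 0.87 [230.2, 274.9, 255.0, 295.1] [ 0.396 -0.272  0.018]
side roller 0.76 [258.6, 178.8, 278.8, 206.8] [ 0.516 -0.118  0.116]
```

View pics/a3.png

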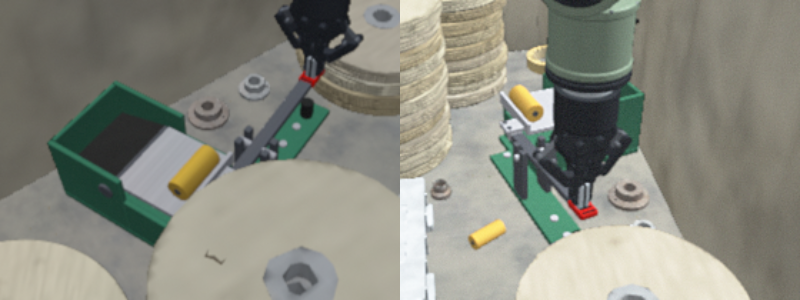

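The flap is rising and the roller (scene crop (195,170)) is still at the lip. Continuing down.

Request:
{"op": "arm_command", "data": {"moves": [{"rx":0,"ry":0,"rz":0,"x":0,"y":0.25,"z":-0.02,"gripper":-1},{"rx":0,"ry":0,"rz":0,"x":0,"y":0.5,"z":-0.04,"gripper":-1},{"rx":0,"ry":0,"rz":0,"x":0,"y":0.75,"z":-0.06,"gripper":-1},{"rx":0,"ry":0,"rz":0,"x":0,"y":1.0,"z":-0.08,"gripper":-1},{"rx":0,"ry":0,"rz":0,"x":0,"y":1.25,"z":-0.1,"gripper":-1}]}}

```text
clock: 6.97
position: [0.4988, -0.3443, 0.0838]
tool_rot: [-1.571, 0.0, 0.058]
force: [-0.8, -2.8, 5.8]
grip_width: -0.0002
```

Request:
{"op": "arm_command", "data": {"moves": [{"rx":0,"ry":0,"rz":0,"x":0,"y":0.25,"z":0,"gripper":-1},{"rx":0,"ry":0,"rz":0,"x":0,"y":0.5,"z":0,"gripper":-1},{"rx":0,"ry":0,"rz":0,"x":0,"y":0.75,"z":0,"gripper":-1},{"rx":0,"ry":0,"rz":0,"x":0,"y":1.0,"z":0,"gripper":-1},{"rx":0,"ry":0,"rz":0,"x":0,"y":1.25,"z":0,"gripper":-1}]}}

```text
clock: 7.38
position: [0.4987, -0.3442, 0.0712]
tool_rot: [-1.57, 0.0, 0.058]
force: [-0.6, -1.1, 5.1]
grip_width: -0.0001
```

```bash
python3 look.py a4 scene side
```

```text
scene red 35 [np.int64(329), np.int64(178), np.int64(341), np.int64(186)] [ 0.4979 -0.3336  0.0716] [ 0.486 -0.343  0.068] [ 0.51  -0.328  0.074]
scene roller 0.56 [207.3, 205.3, 241.8, 242.9] [ 0.577 -0.09   0.119]
side red 79 [np.int64(297), np.int64(270), np.int64(315), np.int64(281)] [ 0.4937 -0.3542  0.0678] [ 0.488 -0.362  0.009] [ 0.516 -0.283  0.074]
side roller 0.77 [229.3, 274.6, 255.3, 296.2] [ 0.394 -0.272  0.018]
```

View pics/a4.png

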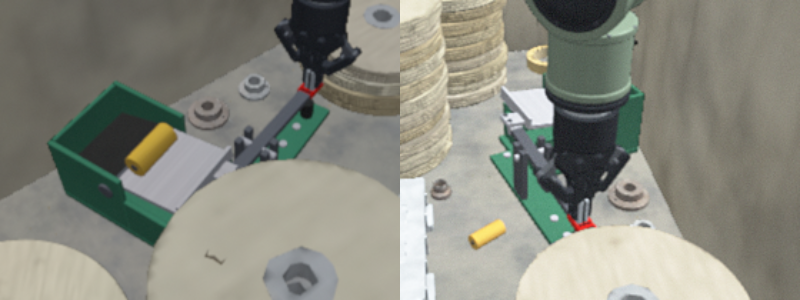

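The roller is rolling back over the hinge (scene crop (150,147)). I'm pressing a little further, staying short of the stop, and holding.

Request:
{"op": "arm_command", "data": {"moves": [{"rx":0,"ry":0,"rz":0,"x":0,"y":0.2,"z":0,"gripper":-1},{"rx":0,"ry":0,"rz":0,"x":0,"y":0.4,"z":0,"gripper":-1},{"rx":0,"ry":0,"rz":0,"x":0,"y":0.6,"z":0,"gripper":-1},{"rx":0,"ry":0,"rz":0,"x":0,"y":0.8,"z":0,"gripper":-1},{"rx":0,"ry":0,"rz":0,"x":0,"y":1.0,"z":0,"gripper":-1}]}}

```text
clock: 8.0
position: [0.4989, -0.3438, 0.0611]
tool_rot: [-1.57, 0.0, 0.058]
force: [-0.1, 1.5, 4.5]
grip_width: -0.0002
```

Request:
{"op": "arm_command", "data": {"moves": [{"rx":0,"ry":0,"rz":0,"x":0,"y":0.1,"z":0,"gripper":-1},{"rx":0,"ry":0,"rz":0,"x":0,"y":0.2,"z":0,"gripper":-1},{"rx":0,"ry":0,"rz":0,"x":0,"y":0.3,"z":0,"gripper":-1},{"rx":0,"ry":0,"rz":0,"x":0,"y":0.4,"z":0,"gripper":-1},{"rx":0,"ry":0,"rz":0,"x":0,"y":0.4,"z":0,"gripper":-1}]}}

```text
clock: 8.42
position: [0.4989, -0.3441, 0.0572]
tool_rot: [-1.57, 0.0, 0.058]
force: [-0.5, 2.1, 4.0]
grip_width: 0.0
```

```bash
python3 look.py a5 scene side
```

```text
scene red 39 [np.int64(328), np.int64(183), np.int64(344), np.int64(191)] [ 0.4971 -0.3325  0.0577] [ 0.486 -0.36   0.05 ] [ 0.51  -0.326  0.061]
scene roller 0.63 [175.0, 197.3, 209.0, 230.9] [ 0.668 -0.088  0.091]
side red 24 [np.int64(297), np.int64(274), np.int64(302), np.int64(282)] [ 0.4894 -0.3394  0.0546] [ 0.488 -0.348  0.009] [ 0.509 -0.292  0.058]
side roller 0.72 [232.7, 276.3, 256.0, 298.1] [ 0.395 -0.273  0.018]
```

View pics/a5.png

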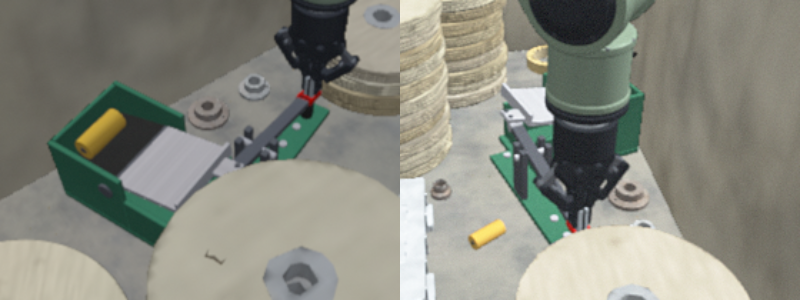

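The roller is in the trough against the rear wall: surface at (0.668, -0.088), against an expected centre of (0.674, -0.090). Now I'm letting the pad up slowly along the same arc.

Request:
{"op": "arm_command", "data": {"moves": [{"rx":0,"ry":0,"rz":0,"x":0,"y":-0.2,"z":0,"gripper":-1},{"rx":0,"ry":0,"rz":0,"x":0,"y":-0.4,"z":0,"gripper":-1},{"rx":0,"ry":0,"rz":0,"x":0,"y":-0.6,"z":0,"gripper":-1},{"rx":0,"ry":0,"rz":0,"x":0,"y":-0.8,"z":0,"gripper":-1},{"rx":0,"ry":0,"rz":0,"x":0,"y":-1.0,"z":0,"gripper":-1}]}}

```text
clock: 9.03
position: [0.499, -0.3447, 0.0677]
tool_rot: [-1.571, -0.0, 0.058]
force: [0.7, -3.2, 3.1]
grip_width: -0.0
```

Request:
{"op": "arm_command", "data": {"moves": [{"rx":0,"ry":0,"rz":0,"x":0,"y":-0.2,"z":0,"gripper":-1},{"rx":0,"ry":0,"rz":0,"x":0,"y":-0.4,"z":0,"gripper":-1},{"rx":0,"ry":0,"rz":0,"x":0,"y":-0.6,"z":0,"gripper":-1},{"rx":0,"ry":0,"rz":0,"x":0,"y":-0.8,"z":0,"gripper":-1},{"rx":0,"ry":0,"rz":0,"x":0,"y":-1.0,"z":0,"gripper":-1}]}}

```text
clock: 9.45
position: [0.4989, -0.3444, 0.0775]
tool_rot: [-1.571, 0.0, 0.058]
force: [0.2, -2.0, 3.9]
grip_width: -0.0001
```

Request:
{"op": "arm_command", "data": {"moves": [{"rx":0,"ry":0,"rz":0,"x":0,"y":-0.2,"z":0,"gripper":-1},{"rx":0,"ry":0,"rz":0,"x":0,"y":-0.4,"z":0.02,"gripper":-1},{"rx":0,"ry":0,"rz":0,"x":0,"y":-0.6,"z":0.04,"gripper":-1},{"rx":0,"ry":0,"rz":0,"x":0,"y":-0.8,"z":0.06,"gripper":-1},{"rx":0,"ry":0,"rz":0,"x":0,"y":-1.0,"z":0.1,"gripper":-1}]}}

```text
clock: 9.87
position: [0.4989, -0.3433, 0.0875]
tool_rot: [-1.571, 0.0, 0.058]
force: [0.0, -2.9, 3.0]
grip_width: 0.0
```

Request:
{"op": "arm_command", "data": {"moves": [{"rx":0,"ry":0,"rz":0,"x":0,"y":-0.2,"z":0.02,"gripper":-1},{"rx":0,"ry":0,"rz":0,"x":0,"y":-0.4,"z":0.04,"gripper":-1},{"rx":0,"ry":0,"rz":0,"x":0,"y":-0.6,"z":0.07,"gripper":-1},{"rx":0,"ry":0,"rz":0,"x":0,"y":-0.8,"z":0.1,"gripper":-1},{"rx":0,"ry":0,"rz":0,"x":0,"y":-1.0,"z":0.15,"gripper":-1}]}}

```text
clock: 10.28
position: [0.4987, -0.3418, 0.0975]
tool_rot: [-1.571, 0.0, 0.058]
force: [-0.2, -2.3, 3.3]
grip_width: 0.0002
```

Request:
{"op": "arm_command", "data": {"moves": [{"rx":0,"ry":0,"rz":0,"x":0,"y":-0.2,"z":0.03,"gripper":-1},{"rx":0,"ry":0,"rz":0,"x":0,"y":-0.4,"z":0.06,"gripper":-1},{"rx":0,"ry":0,"rz":0,"x":0,"y":-0.6,"z":0.1,"gripper":-1},{"rx":0,"ry":0,"rz":0,"x":0,"y":-0.8,"z":0.13,"gripper":-1},{"rx":0,"ry":0,"rz":0,"x":0,"y":-1.0,"z":0.17,"gripper":-1}]}}

```text
clock: 10.7
position: [0.4986, -0.34, 0.1074]
tool_rot: [-1.571, 0.0, 0.058]
force: [-0.6, -0.4, 3.3]
grip_width: 0.0001
```

```bash
python3 look.py a6 scene side
```

```text
scene red 47 [np.int64(329), np.int64(167), np.int64(342), np.int64(176)] [ 0.4966 -0.3315  0.1044] [ 0.486 -0.34   0.101] [ 0.509 -0.326  0.107]
scene roller 0.56 [174.2, 194.6, 205.8, 232.2] [ 0.669 -0.087  0.091]
side red 121 [np.int64(297), np.int64(255), np.int64(317), np.int64(267)] [ 0.4961 -0.358   0.1059] [ 0.489 -0.364  0.095] [ 0.513 -0.324  0.11 ]
side roller 0.72 [226.8, 274.0, 256.0, 295.2] [ 0.394 -0.272  0.018]
```

View pics/a6.png

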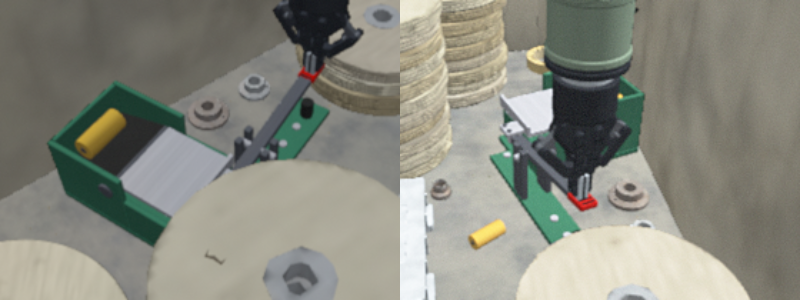

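The pad is following the fingertips at about 3.3 N and the roller hasn't moved. I'm finishing the rise more slowly, about 1–1.5 mm per row.

Request:
{"op": "arm_command", "data": {"moves": [{"rx":0,"ry":0,"rz":0,"x":0,"y":-0.15,"z":0.03,"gripper":-1},{"rx":0,"ry":0,"rz":0,"x":0,"y":-0.3,"z":0.06,"gripper":-1},{"rx":0,"ry":0,"rz":0,"x":0,"y":-0.45,"z":0.09,"gripper":-1},{"rx":0,"ry":0,"rz":0,"x":0,"y":-0.6,"z":0.12,"gripper":-1},{"rx":0,"ry":0,"rz":0,"x":0,"y":-0.75,"z":0.15,"gripper":-1}]}}

```text
clock: 11.32
position: [0.4985, -0.3384, 0.1149]
tool_rot: [-1.57, 0.0, 0.058]
force: [-1.2, 1.6, 1.7]
grip_width: -0.0002
```

Request:
{"op": "arm_command", "data": {"moves": [{"rx":0,"ry":0,"rz":0,"x":0,"y":-0.15,"z":0.03,"gripper":-1},{"rx":0,"ry":0,"rz":0,"x":0,"y":-0.3,"z":0.06,"gripper":-1},{"rx":0,"ry":0,"rz":0,"x":0,"y":-0.45,"z":0.1,"gripper":-1},{"rx":0,"ry":0,"rz":0,"x":0,"y":-0.6,"z":0.13,"gripper":-1},{"rx":0,"ry":0,"rz":0,"x":0,"y":-0.75,"z":0.17,"gripper":-1}]}}

```text
clock: 11.73
position: [0.4985, -0.3369, 0.1224]
tool_rot: [-1.571, 0.0, 0.058]
force: [-1.2, 1.1, 2.3]
grip_width: -0.0001
```

Request:
{"op": "arm_command", "data": {"moves": [{"rx":0,"ry":0,"rz":0,"x":0,"y":-0.1,"z":0.03,"gripper":-1},{"rx":0,"ry":0,"rz":0,"x":0,"y":-0.2,"z":0.06,"gripper":-1},{"rx":0,"ry":0,"rz":0,"x":0,"y":-0.3,"z":0.1,"gripper":-1},{"rx":0,"ry":0,"rz":0,"x":0,"y":-0.4,"z":0.1,"gripper":-1},{"rx":0,"ry":0,"rz":0,"x":0,"y":-0.5,"z":0.1,"gripper":-1}]}}

```text
clock: 12.15
position: [0.4985, -0.3359, 0.1274]
tool_rot: [-1.571, -0.0, 0.058]
force: [-0.6, 1.2, 1.6]
grip_width: -0.0001
```

Request:
{"op": "arm_command", "data": {"moves": [{"rx":0,"ry":0,"rz":0,"x":0,"y":-0.1,"z":0,"gripper":-1},{"rx":0,"ry":0,"rz":0,"x":0,"y":-0.2,"z":0,"gripper":-1},{"rx":0,"ry":0,"rz":0,"x":0,"y":-0.3,"z":0,"gripper":-1},{"rx":0,"ry":0,"rz":0,"x":0,"y":-0.4,"z":0,"gripper":-1},{"rx":0,"ry":0,"rz":0,"x":0,"y":-0.5,"z":0,"gripper":-1}]}}

```text
clock: 12.57
position: [0.4985, -0.3361, 0.1324]
tool_rot: [-1.571, -0.0, 0.058]
force: [0.6, 0.1, -0.4]
grip_width: 0.0003
```

Request:
{"op": "arm_command", "data": {"moves": [{"rx":0,"ry":0,"rz":0,"x":0,"y":-0.1,"z":0,"gripper":-1},{"rx":0,"ry":0,"rz":0,"x":0,"y":-0.2,"z":0,"gripper":-1},{"rx":0,"ry":0,"rz":0,"x":0,"y":-0.3,"z":0,"gripper":-1},{"rx":0,"ry":0,"rz":0,"x":0,"y":-0.4,"z":0,"gripper":-1},{"rx":0,"ry":0,"rz":0,"x":0,"y":-0.5,"z":0,"gripper":-1}]}}

```text
clock: 12.98
position: [0.4984, -0.336, 0.1374]
tool_rot: [-1.571, 0.0, 0.058]
force: [-0.5, -0.7, -0.0]
grip_width: 0.0
```

```bash
python3 look.py a7 scene side
```

```text
scene red 100 [np.int64(329), np.int64(157), np.int64(346), np.int64(170)] [ 0.4925 -0.3301  0.1275] [ 0.485 -0.352  0.124] [ 0.509 -0.32   0.135]
scene roller 0.97 [171.6, 194.8, 207.8, 225.9] [ 0.668 -0.088  0.091]
scene roller 0.4 [250.7, 187.6, 283.3, 209.8] [ 0.619 -0.252  0.011]
side red 139 [np.int64(296), np.int64(243), np.int64(315), np.int64(253)] [ 0.4941 -0.3481  0.1304] [ 0.486 -0.358  0.   ] [ 0.554 -0.195  0.137]
side roller 0.65 [227.3, 274.4, 256.0, 296.8] [ 0.395 -0.272  0.019]
```

View pics/a7.png

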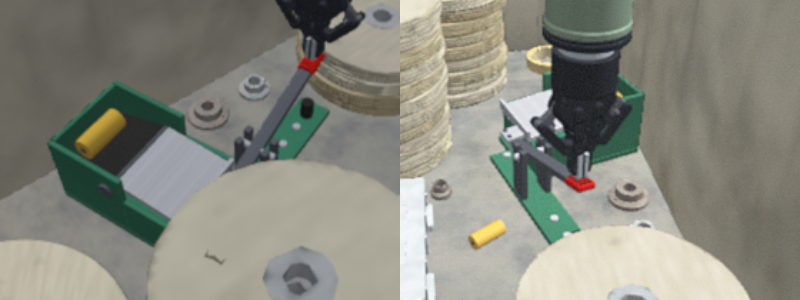

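The force is zero and the pad is back at about 0.130 m. Moving clear.

Request:
{"op": "arm_command", "data": {"moves": [{"rx":0,"ry":0,"rz":0,"x":0,"y":-0.3,"z":0,"gripper":-1},{"rx":0,"ry":0,"rz":0,"x":0,"y":-1,"z":0,"gripper":-1},{"rx":0,"ry":0,"rz":0,"x":0,"y":-3,"z":0,"gripper":-1},{"rx":0,"ry":0,"rz":0,"x":0,"y":-6,"z":0,"gripper":-1},{"rx":0,"ry":0,"rz":0,"x":0,"y":-9,"z":0,"gripper":-1}]}}

```text
clock: 13.6
position: [0.4979, -0.3359, 0.2286]
tool_rot: [-1.571, 0.001, 0.058]
force: [0.9, -0.2, 0.8]
grip_width: 0.0002
```

Request:
{"op": "arm_command", "data": {"moves": [{"rx":0,"ry":0,"rz":0,"x":0,"y":-3,"z":0,"gripper":-1},{"rx":0,"ry":0,"rz":0,"x":0,"y":-6,"z":0,"gripper":-1},{"rx":0,"ry":0,"rz":0,"x":0,"y":-8,"z":0,"gripper":-1},{"rx":0,"ry":0,"rz":0,"x":0,"y":-8,"z":0,"gripper":-1},{"rx":0,"ry":0,"rz":0,"x":0,"y":-8,"z":0,"gripper":-1}]}}

```text
clock: 14.02
position: [0.4986, -0.3362, 0.3086]
tool_rot: [-1.572, -0.002, 0.058]
force: [0.4, -0.3, -1.5]
grip_width: 0.0002
```

```bash
python3 look.py a8 scene side
python3 - <<'E'
from h import *
z=np.load('/tmp/scene0.npz');A=cloud('scene',z['d'],None)
s,im,d=grab('scene');B=cloud('scene',d,None)
c,s_=np.cos(.054),np.sin(.054)
for n,W in(('before',A),('now',B)):
    x=W[...,0]-.5835;y=W[...,1]+.095
    X=c*x+s_*y;Y=-s_*x+c*y
    m=(abs(Y)<45)&(X>-.03)&(X<.01)&(abs(Y)<.045)
    k=np.polyfit(X[m],W[...,2][m],1);print(n,m.sum(),'flap slope',k[0].round(4),'z@-.01',np.polyval(k,-.01).round(4))
for t in ['collar_grey','collar_brown']:
    for q in bot.masks_of(t,'scene')[:2]:
        m=q['mask'];print(t,round(q['p'],2),np.nanmedian(A[m],0).round(3),np.nanmedian(B[m],0).round(3))
print(bot.observe()['clock'])
E
```

```text
scene red 158 [np.int64(329), np.int64(154), np.int64(346), np.int64(170)] [ 0.4964 -0.3359  0.1289] [ 0.485 -0.353  0.123] [ 0.51  -0.32   0.135]
scene roller 0.9 [172.9, 195.1, 207.9, 229.6] [ 0.669 -0.086  0.091]
side red 159 [np.int64(296), np.int64(242), np.int64(315), np.int64(253)] [ 0.496  -0.3455  0.1298] [ 0.486 -0.357  0.12 ] [ 0.51  -0.321  0.135]
side roller 0.85 [228.0, 275.4, 255.9, 296.5] [ 0.395 -0.272  0.018]
side roller 0.71 [328.5, 243.0, 359.3, 268.8] [ 0.624 -0.268  0.009]
before 914 flap slope 0.0532 z@-.01 0.0819
now 918 flap slope 0.0521 z@-.01 0.0819
collar_grey 0.72 [ 0.594 -0.339  0.011] [ 0.593 -0.339  0.01 ]
collar_brown 0.74 [ 0.619 -0.252  0.011] [ 0.619 -0.252  0.011]
14.3667
```

View pics/a8.png

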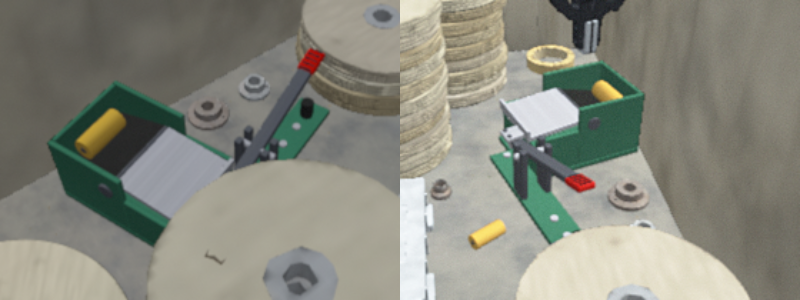

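The roller is in the trough, the flap is back at its starting level, the lever is seated and tilted up again, and the arm is clear.

```bash
python3 -c "
from workcell import bot
print(bot.job_done())"
```

```text
the job is handed in; nothing more can be done
None
```

I pressed the red pad down with the shut fingertips at about 4–6 N, stopping about 4 mm short of the rubber stop. The flap rose and the brass roller rolled back into the trough. I then let the pad up slowly along its arc until the force read zero, moved about 17 cm above it and handed the job in at about 14.4 s.

What the last checks showed:
- **Roller:** its surface measures (0.669, -0.086, 0.091), resting against the rear wall. That fits the expected trough centre near (0.674, -0.090).
- **Flap:** its surface height is the same as at the start (81.9 mm just in front of the hinge), with the slope 0.052 now and 0.053 before. Those absolute slopes are below the stated 0.09, so I relied on the before-and-after comparison, not the absolute value.
- **Lever pad:** it is back at z ≈ 0.129–0.130 m, about 1 mm off sideways, which is within measuring error.
- **Bystanders:** the grey and brown collars are unmoved to within 1 mm. I did not measure the slim rusty collar; it looks unmoved in the side view.

The roller detector also reported the smaller loose roller and, with lower confidence, the brown collar. I discarded both by position.

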